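# Change over the sliding bench trays

## Robot

A 6-joint arm with a two-finger parallel gripper is mounted at the origin on a cart in front of the work surface, level with it; the furniture and walls round the work are solid. World frame = base frame: x ahead of the robot, y to its left, z up, the work surface at z = 0. Lengths are in m, angles in rad, forces in N, time in s.
With the tool pointing down it reaches from about 0.275 to 0.875 m from the base axis. Payload 12.5 kg.
Tool frame: the origin (TCP) lies on the centre line of the jaws, within the pads' length; the fingertips stand r.finger_overhang ahead of it and the grasp point (between the pads) lies 3 mm ahead of it (r.finger_overhang is the distance from the TCP to the fingertips, in m); z points along the fingers, y is the direction in which the jaws open and shut (so a half turn about z gives the same grasp; the last joint's range is limited). The gripper opens to 85 mm and grips with 20 to 120 N. Pads are 22 mm wide; open, the fingers measure 114 mm over their backs; the gripper's body (76 mm by 85 mm) begins 54 mm behind the grasp point. The pads swing forward as they close: fully open they stand 13 mm farther back than shut.
Start: joints at [-1.261, 0.351, 1.652, -0, 1.139, -0.085], TCP at [0.212, -0.508, 0.253] pointing down, gripper open.
Joint ranges: [-2.75, 2.75], [-0.79, 2.1], [0.01, 2.65], [-1.57, 4.71], [0.07, 3.14], [-2.87, 2.87]. Speed limits (rad/s): [2.22, 2.22, 2.79, 3.14, 3.14, 3.14].

## Interface

Orientations are given as a unit quaternion [x, y, z, w].
In Python, from cell import r, optics gives the robot as it stands. The module is installed in compiled form; this text tells all that it offers. Calls block until the motion is done:
- r.move_to(position, orientation): joint-space move of the TCP to a pose.
- r.move_linear(position, rot=None, vel=0.15): straight line of the TCP; rot=None keeps the orientation; vel is the mean speed in m/s.
- r.set_joints(angles): joint-space move.
- r.set_gripper(opening, squeeze=None): opening from 0.0 (shut) to 1.0 (fully open); squeeze is the grip in N (None keeps the last); returns when the fingers have stopped.
- r.sleep(seconds).
- r.inverse_kinematics(position, orientation): joint angles nearest the present ones, or None.
- optics.get_image(name): name is "scene" or "top" or "wrist"; returns a dict with "pixels" (420x560x3 uint8, red, green, blue), "depth" (420x560 float32, m along the optical axis (not along the pixel's ray), 0 where there is no reading), "fx", "fy", "cx", "cy" (pixels), "camera_from_world" (4x4, takes a point from world to camera coordinates); the wrist camera has in their place "mount" (4x4, takes a point from camera to tool coordinates, whose origin is the TCP and whose axes are the flange's). Camera axes: x right, y down, z forward; pixel columns grow to the right and rows downward; lengths in m; the calibration is good to about 2 mm. A picture is of the moment at which its call begins: read the wrist's pose just before it.
A pose or a line that the arm cannot do raises r.PlanningError and nothing moves.
- r.hand_in(): hands the job in, once; it reports no verdict.
Readings, each from a call of its own:
- r.current_t(): time.
- r.current_q(): joint angles.
- r.current_qvel(): joint speeds.
- r.current_effort(): joint torques, N m.
- r.current_tool_pos(): TCP position.
- r.current_ee_rot(): TCP orientation.
- r.current_contact_force(): force on the tool from outside, world axes, zero at the start.
- r.current_torque(): the same for the moment, N m.
- r.current_opening(): opening from 0.0 (shut) to 1.0 (fully open).
Only numpy, scipy, OpenCV 4.12 (cv2) and the standard library are available. Lean on these libraries where they do the work, as an engineer would, in place of code of your own. Each camera call takes 0.05 s, during which the arm holds its last target.

## Task

First push the empty dark grey tray, which stands part-way out of its aluminium runner, fully home with the fingertips. Then hook a fingertip behind the front lip of the tan tray that holds the two vials and draw it gently out along its runner as far as its stop, with both vials left standing in it. Do not pinch the front walls of the trays between the fingers, do not touch or lift the vials, and leave the loupe, pot, pen and tweezers where they are.

Things in the scene. Friction and masses are not known exactly. Their poses are not given: they have to be found in the camera images.
- empty_tray (a joint): slide of the dark grey empty tray in its runner: 0 = fully home, 0.110 m = fully out at the stop; starts part-way out. Friction about 2 N plus 6 N per m/s; it stays where it is left
- empty_tray_front (a point): point on the outer face of the empty tray's front, in the middle of its width, at the 35 mm high tray wall's top edge (45 mm above the bench). Axes: +x points into the runner (the way to push), +z up. The face plate reaches from 15 to 45 mm above the bench and is 100 mm wide
- vial_tray (a joint): slide of the tan vial tray in its runner: 0 = fully home (its start), 0.110 m = fully out at the stop. Friction about 2 N plus 6 N per m/s; it stays where it is left
- vial_tray_lip (a point): point on the inner face of the vial tray's front wall, in the middle of its width, at its top edge (45 mm above the bench). Axes: +x points into the tray, towards the runner's back; the tray draws out along -x; +z up. Inside, the floor is 28 mm below this point and the first 75 mm behind the wall are empty
- red_vial: loose vial with a red cap, 18 mm across, 45 mm high, standing in the tan tray, 90 to 140 mm behind its front wall; origin at the middle of its underside, z up
- white_vial: loose vial with a white cap, 18 mm across, 45 mm high, standing in the tan tray, 90 to 140 mm behind its front wall; origin at the middle of its underside, z up
- vial_tray_pan: the tan vial tray: 225 x 132 x 40 mm, open on top, inner floor 17 mm above the bench, origin under its centre, 10 mm above the bench; +x to the runner's back. It slides 110 mm in a fixed aluminium runner (235 x 150 mm, rails 54 mm high) and cannot lift. Its front wall stands free of the rails, 4 mm thick, 8 mm with the face plate outside it; top edge 45 mm above the bench
- vial_tray_face: the grey face plate on the outside of the tan tray's front wall, with a blank white card (4 x 100 x 30 mm); origin the same as the tray's
- empty_tray_pan: the dark grey empty tray: 225 x 132 x 40 mm, open on top, inner floor 17 mm above the bench, origin under its centre, 10 mm above the bench; +x to the runner's back. It slides 110 mm in a fixed aluminium runner (235 x 150 mm, rails 54 mm high) and cannot lift. Its front wall stands free of the rails, 4 mm thick, 8 mm with the face plate outside it; top edge 45 mm above the bench
- empty_tray_face: the grey face plate on the outside of the dark tray's front wall, with a blank white card (4 x 100 x 30 mm); origin the same as the tray's
- loupe: black eye loupe standing on the bench between the two runners' fronts, 35 mm across, 27 mm high; bystander
- blue_pot: small clear pot with a blue lid, 52 mm across, 50 mm high, on the right; bystander
- pen: red pen, 154 mm long, lying near the bench's front edge; bystander
- tweezers: steel tweezers, 122 mm long, lying near the bench's front edge; bystander

How it is judged:
By the outcome, as a careful person would: the job done as asked, in the order asked, and still so for the second after the job is handed in, with the robot touching nothing.
It also fails if it takes over 51 s, if anything falls off the work surface, if the arm or the gripper's body presses on something with over 40 N, if the wrist force passes 120 N, or if a joint passes its speed limit or range.

## Working session

There is one attempt and no reset: what is moved stays moved. The work goes in short steps, each a Python script; the robot and the scene stay as the last script left them, time stands still between calls to the robot, and variables do not carry over. Pictures are saved under pics/ and viewed, and the job is handed in when it is done.

```bash
mkdir -p pics && python3 - <<'E'
from cell import r, optics
import cv2,numpy as np,pickle
print(r.current_t(), r.finger_overhang, r.current_tool_pos(), r.current_ee_rot(), r.current_opening())
for n in ("scene","top","wrist"):
    d=optics.get_image(n); pickle.dump(d,open(f'{n}0.pkl','wb'))
    cv2.imwrite(f'pics/{n}0.png',d['pixels'][:,:,::-1])
    print(n,d['fx'],d['fy'],d['cx'],d['cy'],np.round(d.get('camera_from_world',d.get('mount')),3).tolist())
E
```

```text
0.0 0.022 [ 0.21146166 -0.50739765  0.25275392] [ 9.80580583e-01  1.96115741e-01 -6.05215416e-05 -5.77294869e-04] 1.002618378807174
scene 450.5555960106776 450.5555960106776 279.90385129283953 205.9338004716336 [[-0.713, -0.701, 0.004, 0.303], [-0.372, 0.373, -0.85, 0.289], [0.594, -0.608, -0.527, 0.948], [0.0, 0.0, 0.0, 1.0]]
top 380.2956523702894 380.2956523702894 278.973873783378 211.14378833751817 [[-0.016, -1.0, -0.001, -0.1], [-0.972, 0.016, -0.234, 0.553], [0.234, -0.003, -0.972, 0.888], [0.0, 0.0, 0.0, 1.0]]
wrist 290.486023280683 290.486023280683 280.7279742822402 209.2581631246346 [[0.001, -0.955, -0.298, 0.076], [1.0, 0.001, 0.001, 0.002], [-0.001, -0.298, 0.955, -0.122], [0.0, 0.0, 0.0, 1.0]]
```

View pics/top0.png

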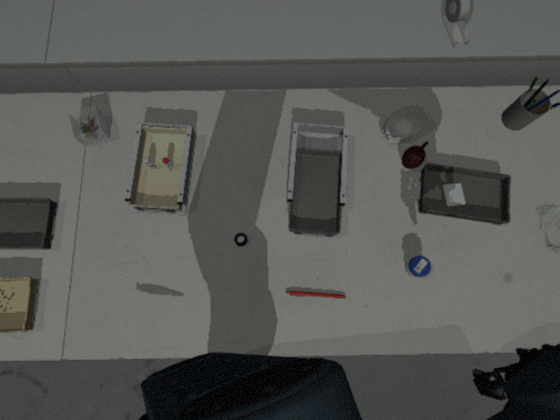

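View pics/scene0.png

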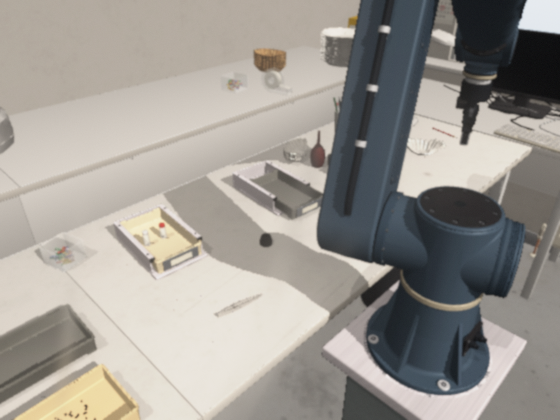

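The top view shows the tan tray at about (160,168), with its front edge near row 209. The dark tray is at (318,180), with its front near row 234. I'll zoom in on both.

```bash
cat > h.py <<'E'
import numpy as np,cv2,pickle
def ray(d,u,v,z):
    M=np.array(d['camera_from_world']); R=M[:3,:3]; c=-R.T@M[:3,3]
    w=R.T@np.array([(u-d['cx'])/d['fx'],(v-d['cy'])/d['fy'],1.])
    return c+w*(z-c[2])/w[2]
def cloud(d):
    M=np.array(d['camera_from_world']); Z=d['depth']; v,u=np.mgrid[:420,:560]
    P=np.stack([(u-d['cx'])/d['fx']*Z,(v-d['cy'])/d['fy']*Z,Z],-1)
    return (P-M[:3,3])@M[:3,:3]
E
python3 - <<'E'
from h import *
d=pickle.load(open('top0.pkl','rb')); im=d['pixels'][:,:,::-1]
c=np.hstack([im[110:250,110:210],im[110:250,270:370]])
c=cv2.resize(c,None,fx=4,fy=4,interpolation=cv2.INTER_CUBIC)
c=cv2.convertScaleAbs(c,alpha=1.5)
cv2.imwrite('pics/crop0.png',c)
P=cloud(d)
print('bench z',np.median(P[250:270,100:200,2]))
for u in (150,160,165): print(u,[(v,np.round(P[v,u],3).tolist()) for v in range(198,216,1)])
for u in (305,315,325): print(u,[(v,np.round(P[v,u],3).tolist()) for v in range(224,240,1)])
E
```

```text
bench z 0.00033995087846289357
150 [(198, [0.328, -0.107, 0.992]), (199, [0.602, 0.234, 0.015]), (200, [0.598, 0.232, 0.018]), (201, [0.596, 0.232, 0.018]), (202, [0.594, 0.233, 0.015]), (203, [0.328, -0.107, 0.992]), (204, [0.588, 0.232, 0.018]), (205, [0.584, 0.231, 0.02]), (206, [0.576, 0.223, 0.042]), (207, [0.572, 0.221, 0.048]), (208, [0.57, 0.222, 0.044]), (209, [0.566, 0.221, 0.047]), (210, [0.567, 0.225, 0.035]), (211, [0.568, 0.23, 0.019]), (212, [0.568, 0.234, 0.008]), (213, [0.568, 0.237, -0.001]), (214, [0.565, 0.236, -0.0]), (215, [0.562, 0.236, 0.001])]
160 [(198, [0.604, 0.206, 0.018]), (199, [0.601, 0.207, 0.016]), (200, [0.597, 0.205, 0.022]), (201, [0.596, 0.206, 0.017]), (202, [0.593, 0.206, 0.017]), (203, [0.59, 0.205, 0.019]), (204, [0.588, 0.206, 0.014]), (205, [0.584, 0.205, 0.019]), (206, [0.582, 0.205, 0.018]), (207, [0.572, 0.196, 0.045]), (208, [0.569, 0.195, 0.046]), (209, [0.565, 0.194, 0.049]), (210, [0.565, 0.197, 0.04]), (211, [0.565, 0.2, 0.031]), (212, [0.567, 0.207, 0.009]), (213, [0.564, 0.206, 0.011]), (214, [0.564, 0.209, 0.003]), (215, [0.561, 
[... 1334 characters left out ...]
.497, -0.199, 0.048]), (234, [0.496, -0.2, 0.037]), (235, [0.496, -0.201, 0.026]), (236, [0.498, -0.204, -0.001]), (237, [0.495, -0.203, 0.001]), (238, [0.493, -0.204, -0.001]), (239, [0.49, -0.203, 0.001])]
325 [(224, [0.526, -0.229, 0.018]), (225, [0.523, -0.229, 0.018]), (226, [0.52, -0.229, 0.019]), (227, [0.517, -0.229, 0.02]), (228, [0.515, -0.229, 0.018]), (229, [0.512, -0.229, 0.019]), (230, [0.51, -0.229, 0.018]), (231, [0.508, -0.229, 0.016]), (232, [0.5, -0.225, 0.042]), (233, [0.497, -0.225, 0.046]), (234, [0.494, -0.225, 0.047]), (235, [0.493, -0.226, 0.037]), (236, [0.494, -0.227, 0.022]), (237, [0.494, -0.23, 0.001]), (238, [0.492, -0.23, 0.002]), (239, [0.489, -0.23, 0.001])]
```

View pics/crop0.png

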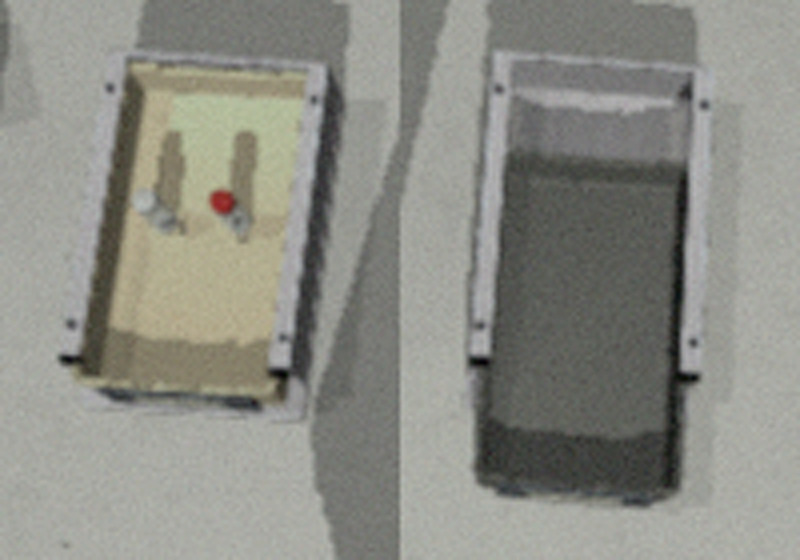

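The crop shows the tan tray fully home, with the white and red vials about mid-length. The dark tray is out by roughly 50 mm. I'll fit the runners from the depth points at rail height.

```bash
python3 - <<'E'
from h import *
d=pickle.load(open('top0.pkl','rb')); P=cloud(d)
for name,(u0,u1,v0,v1) in dict(tan=(115,205,115,222),dark=(275,360,115,245)).items():
    Q=P[v0:v1,u0:u1].reshape(-1,3); H=Q[(Q[:,2]>.0495)&(Q[:,2]<.0585)]
    r_=cv2.minAreaRect(H[:,:2].astype(np.float32)); print(name,len(H),r_)
    # front wall top points
    b=cv2.boxPoints(r_); print(b)
    # per-rail fit: split by
    ext=b; e=max([b[1]-b[0],b[2]-b[1]],key=np.linalg.norm); e=e/np.linalg.norm(e); e=e*np.sign(e[0]); n=np.array([-e[1],e[0]])
    c=np.array(r_[0]); s=(H[:,:2]-c)@e; t=(H[:,:2]-c)@n
    for sg in(1,-1):
        k=(sg*t>.05)&(abs(s)<.1); print('rail',k.sum(),np.median(t[k]),np.percentile(s[sg*t>.05],[1,99]), 'slope',np.polyfit(s[k],t[k],1))
    print('axis',e,np.degrees(np.arctan2(e[1],e[0])))
    F=Q[(Q[:,2]>.038)&(Q[:,2]<.049)]; s=(F[:,:2]-c)@e; t=(F[:,:2]-c)@n
    k=(abs(t)<.05)&(s<-.09); print('front wall s pct',np.percentile(s[k],[3,50,97]),'slope',np.polyfit(t[k],s[k],1))
E
```

```text
tan 985 ((0.6852917075157166, 0.20588386058807373), (0.15017805993556976, 0.23088227212429047), 85.48795318603516)
[[0.5643012  0.14010915]
 [0.79446787 0.12194595]
 [0.8062822  0.27165857]
 [0.57611555 0.28982177]]
rail 380 0.06656140759986565 [-0.10550462  0.11338882] slope [-0.0039845   0.06667252]
rail 380 -0.06831079277502541 [-0.10334253  0.1132594 ] slope [-0.00499339 -0.06849326]
axis [ 0.99690086 -0.07866871] -4.512047
front wall s pct [-0.11939742 -0.11620619 -0.11074062] slope [-0.00544975 -0.11571849]
dark 962 ((0.6459742784500122, -0.2090257853269577), (0.14804156124591827, 0.29346489906311035), 84.29255676269531)
[[ 0.49260795 -0.26808724]
 [ 0.784618   -0.29727203]
 [ 0.7993406  -0.14996433]
 [ 0.50733054 -0.12077954]]
rail 325 0.06704672708436726 [-0.13659196  0.14457108] slope [0.00068507 0.06708253]
rail 327 -0.0671546205631301 [-0.1441303   0.14381023] slope [ 0.00146985 -0.06728372]
axis [ 0.9950427 -0.099449 ] -5.707442
front wall s pct [-0.15041492 -0.14723484 -0.14235035] slope [-0.00060187 -0.14690371]
```

```bash
cat >> h.py <<'E'
def frame(c,yaw):
    e=np.array([np.cos(yaw),np.sin(yaw)]); n=np.array([-e[1],e[0]]); return e,n
def q(yaw): return [float(np.cos(yaw/2)),float(np.sin(yaw/2)),0.,0.]
DY=np.radians(-5.65); DC=np.array([.6460,-.2090]); DF=-.151   # dark: yaw, runner ctr, outer face s
TY=np.radians(-4.75); TC=np.array([.6852,.2050]); TI=-.1117   # tan: inner lip s
def dpos(s,z,t=0): e,n=frame(DC,DY); p=DC+e*s+n*t; return [p[0],p[1],z]
def tpos(s,z,t=0): e,n=frame(TC,TY); p=TC+e*s+n*t; return [p[0],p[1],z]
E
python3 - <<'E'
from cell import r, optics
from h import *
r.set_gripper(0.0,squeeze=20); print(r.current_opening(), r.finger_overhang)
r.move_to(dpos(DF-.045,.16),q(DY))
r.move_linear(dpos(DF-.045,.044),vel=.12)
print(r.current_t(),r.current_tool_pos(),r.current_q(),r.current_contact_force())
for n in ("top","wrist"):
    d=optics.get_image(n); cv2.imwrite(f'pics/{n}1.png',d['pixels'][:,:,::-1])
E
```

```text
-0.001234300340124911 0.022
3.55 [ 0.45126633 -0.18992957  0.04456118] [-4.93497786e-01  5.76451929e-01  1.94436395e+00  1.13400874e-05
  6.19782001e-01  1.17597823e+00] [-0.56618518  0.28527576  0.68804759]
```

View pics/wrist1.png

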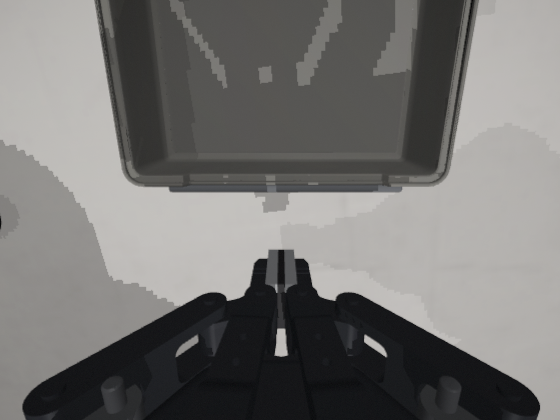

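View pics/top1.png

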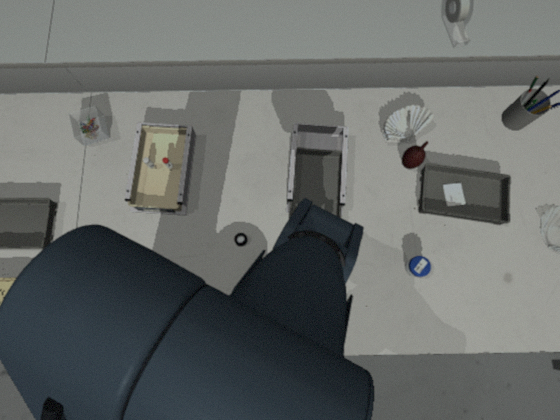

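The wrist view shows the shut fingers at column 281, centred on and square to the face plate (columns 170–402, row 188). Next I'll push in.

```bash
python3 - <<'E'
from cell import r, optics
from h import *
e,n=frame(DC,DY)
def f(): return float(np.array(r.current_contact_force())[:2]@e)
def tip(): return float((np.array(r.current_tool_pos())[:2]-DC)@e)+.011
base=f()
r.move_linear(dpos(DF-.011-.006,.044),vel=.06); print('near',f()-base)
r.move_linear(dpos(DF-.011+.045,.044),vel=.06); print('pushed',tip(),f()-base)
s=DF-.011+.045
for i in range(16):
    s+=.002; r.move_linear(dpos(s,.044),vel=.02); F=f()-base
    print(round(s+.011-DF,4),round(tip()-DF,4),round(F,1))
    if abs(F)>15: break
print(r.current_t())
E
```

```text
near -0.12103169664468494
pushed -0.10593614605705672 -0.9249332772633835
0.047 0.047 0.3
0.049 0.0491 -1.0
0.051 0.0512 0.1
0.053 0.0533 0.1
0.055 0.0552 -0.4
0.057 0.0572 0.4
0.059 0.0592 0.1
0.061 0.0612 0.5
0.063 0.063 -1.4
0.065 0.0631 -13.2
0.067 0.0633 -25.3
8.0167
```

The stop came at 63 mm, as predicted, with about 25 N. I'll retreat, then move above the tan tray and look before lowering.

```bash
python3 - <<'E'
from cell import r, optics
from h import *
r.move_linear(dpos(DF+.063-.011-.04,.044),vel=.1)
r.move_linear(dpos(DF+.063-.011-.04,.18),vel=.15)
r.move_to(tpos(TI+.011+.022,.18),q(TY))
p=r.current_tool_pos();print(r.current_t(),p,r.current_ee_rot(),r.current_contact_force())
for n in ("top","wrist","scene"):
    d=optics.get_image(n); pickle.dump(d,open(f'{n}2.pkl','wb'));cv2.imwrite(f'pics/{n}2.png',d['pixels'][:,:,::-1])
E
```

```text
11.2083 [0.60697502 0.21041361 0.17994204] [ 9.99117542e-01 -4.20013807e-02 -6.17963372e-05  1.29951972e-04] [ 0.06171451  0.09281743 -0.51059275]
```

View pics/wrist2.png

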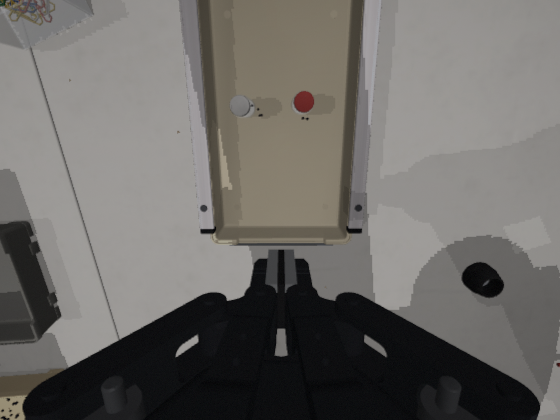

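View pics/top2.png

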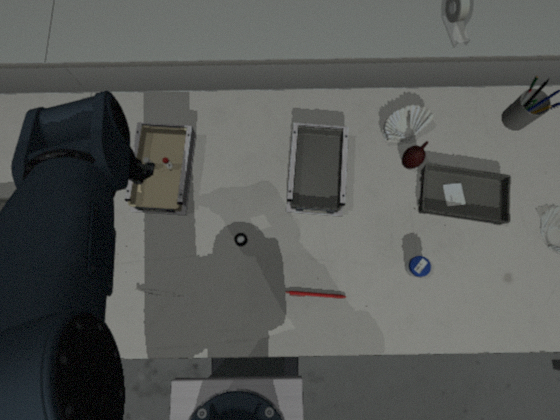

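The top view shows the dark tray home, with its front level with its rails. The wrist view shows the tan lip at rows 233–243, centred near column 281, with the vials upright at (241,105) and (304,101). I'll check the lip position with the wrist calibration.

```bash
python3 - <<'E'
from h import *
from scipy.spatial.transform import Rotation as Ro
d=pickle.load(open('wrist2.pkl','rb')); T=np.eye(4); T[:3,:3]=Ro.from_quat([ 9.99117542e-01,-4.20013807e-02,-6.17963372e-05,1.29951972e-04]).as_matrix(); T[:3,3]=[0.60697502,0.21041361,0.17994204]
M=np.linalg.inv(T@np.array(d['mount'])); d['camera_from_world']=M
P=cloud(d); e,n=frame(TC,TY)
for v in range(226,250,2):
    print(v,[np.round([(P[v,u,:2]-TC)@e,(P[v,u,:2]-TC)@n,P[v,u,2]],4).tolist() for u in(250,281,310)])
for u,v in((241,105),(304,101)):
    p=P[v,u]; print('cap s,t,z',(p[:2]-TC)@e,(p[:2]-TC)@n,p[2])
for u in (213,350): p=ray(d,u,240,.045); print('edge t',(p[:2]-TC)@n)
E
```

```text
226 [[-0.1081, 0.0288, 0.0192], [-0.1078, -0.0033, 0.0201], [-0.1083, -0.0334, 0.0189]]
228 [[-0.1088, 0.0284, 0.0233], [-0.1088, -0.0033, 0.0233], [-0.1087, -0.033, 0.0235]]
230 [[-0.1093, 0.028, 0.0276], [-0.1096, -0.0033, 0.027], [-0.1089, -0.0325, 0.0286]]
232 [[-0.1099, 0.0276, 0.0315], [-0.1093, -0.0033, 0.033], [-0.1096, -0.0321, 0.0323]]
234 [[-0.11, 0.0271, 0.0367], [-0.1098, -0.0033, 0.0372], [-0.1098, -0.0317, 0.0371]]
236 [[-0.1107, 0.0268, 0.04], [-0.1103, -0.0033, 0.041], [-0.1102, -0.0313, 0.0413]]
238 [[-0.111, 0.0264, 0.0442], [-0.1107, -0.0033, 0.045], [-0.1105, -0.0309, 0.0455]]
240 [[-0.1119, 0.0262, 0.0469], [-0.1121, -0.0033, 0.0465], [-0.1126, -0.031, 0.0453]]
242 [[-0.1143, 0.0263, 0.0462], [-0.1134, -0.0033, 0.0483], [-0.1139, -0.0308, 0.0471]]
244 [[-0.1163, 0.0264, 0.0462], [-0.1164, -0.0033, 0.0462], [-0.1163, -0.031, 0.0463]]
246 [[-0.1388, 0.0315, 0.0015], [-0.1385, -0.0034, 0.0022], [-0.1392, -0.0361, 0.0007]]
248 [[-0.1412, 0.0316, 0.0016], [-0.1412, -0.0034, 0.0017], [-0.1413, -0.0361, 0.0014]]
cap s,t,z 0.008084033968109378 0.027724326240007053 0.0630496742503392
cap s,t,z 0.011008536205175128 -0.020945110487538735 0.06261789718423635
edge t 0.06173539557741294
edge t -0.06925510110685681
```

Both views agree on the lip to about 1 mm, with inner face at s ≈ −0.111, and the vials are 110 mm or more behind it. I'll lower, hook and draw.

```bash
python3 - <<'E'
from cell import r, optics
from h import *
e,n=frame(TC,TY)
def f(): return float(np.array(r.current_contact_force())[:2]@e)
def s_(): return float((np.array(r.current_tool_pos())[:2]-TC)@e)
T=-.002
s0=TI+.011
r.move_linear(tpos(s0+.022,.052,T),vel=.1); base=f(); print('down',r.current_contact_force(),r.current_t())
r.move_linear(tpos(s0+.004,.052,T),vel=.04); print('near',f()-base)
r.move_linear(tpos(s0-.002,.052,T),vel=.01); print('touch',f()-base)
r.move_linear(tpos(s0-.100,.052,T),vel=.035); print('drawn',s_()-s0,f()-base)
s=s0-.100
for i in range(12):
    s-=.002; r.move_linear(tpos(s,.052,T),vel=.012); F=f()-base
    print(round(s-s0,4),round(s_()-s0,4),round(F,1))
    if F>10: break
print(r.current_t())
E
```

```text
down [ 0.70631765  0.52367931 -0.48857442] 12.7917
near -0.6456583472067747
touch 0.027068881257985122
drawn -0.09996479464634862 0.6522484961307335
-0.102 -0.1022 -0.8
-0.104 -0.1042 -0.8
-0.106 -0.1062 -1.0
-0.108 -0.1082 -0.1
-0.11 -0.1086 8.8
-0.112 -0.1087 19.6
18.9917
```

The stop was found at about 109 mm. I'll ease off, lift clear and check.

```bash
python3 - <<'E'
from cell import r, optics
from h import *
s0=TI+.011
r.move_linear(tpos(s0-.110+.015,.052,-.002),vel=.04)
r.move_linear(tpos(s0-.110+.015,.22,-.002),vel=.15)
p=r.current_tool_pos();o=r.current_ee_rot()
d=optics.get_image('wrist');cv2.imwrite('pics/wrist3.png',d['pixels'][:,:,::-1])
r.move_to([.35,0,.3],q(0.0)) if r.inverse_kinematics([.35,0,.3],q(0.0)) is not None else print('no ik')
r.sleep(.3)
print(r.current_t(),r.current_contact_force())
for n_ in ("top","scene"):
    d=optics.get_image(n_); pickle.dump(d,open(f'{n_}3.pkl','wb'));cv2.imwrite(f'pics/{n_}3.png',d['pixels'][:,:,::-1])
d=pickle.load(open('top3.pkl','rb'));P=cloud(d)
for nm,C,Y,lo in(('tan',TC,TY,-.24),('dark',DC,DY,-.17)):
    e,n=frame(C,Y); S=(P[...,:2]-C)@e; t=(P[...,:2]-C)@n
    k=(abs(t)<.04)&(S>lo)&(S<-.06)&(P[...,2]>.040)&(P[...,2]<.05); print(nm,k.sum(),np.percentile(S[k],[3,50,97]) if k.any() else 0)
E
```

```text
22.2417 [1.05845618 0.54196207 0.05837905]
tan 18 [-0.11131698 -0.10605548 -0.0954595 ]
dark 112 [-0.08884034 -0.08515283 -0.08070981]
```

View pics/wrist3.png

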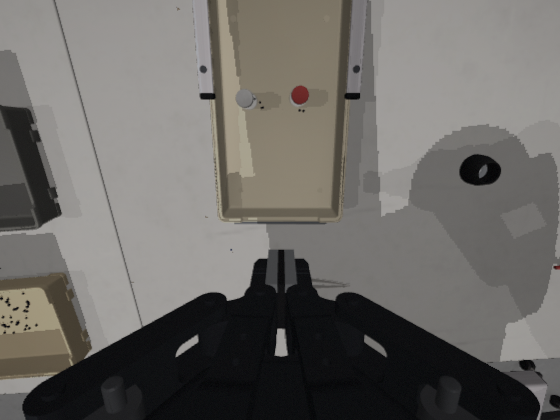

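View pics/top3.png

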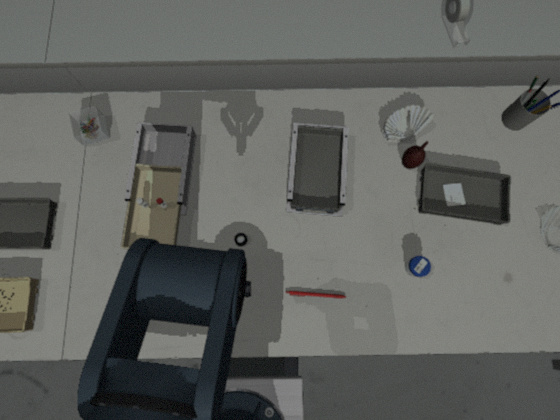

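View pics/scene3.png

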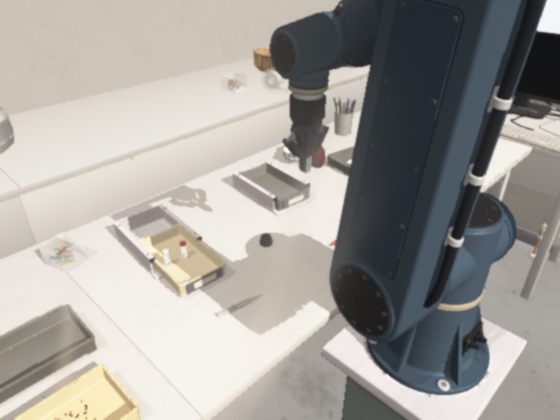

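The wrist and scene views show the tan tray out and both vials standing, at (245,98) and (300,95) in the wrist view. In the top view the dark tray is home, the loupe (241,239), pot (419,266) and pen are unmoved, and the arm is clear. The scene view shows the tweezers where they were.

```bash
python3 - <<'E'
from cell import r
r.hand_in(); print(r.current_t())
E
```

```text
the job is handed in; nothing more can be done
the job is handed in; nothing more can be done
```

The job is done and handed in, at about 22 s on the robot's clock against the 51 s limit. No verdict is reported back.

- **Dark tray:** I pushed it in 63 mm with the shut fingertips until it met its stop, at about 25 N. That matches the 63 mm I measured beforehand, and the last depth check has its front at the home position.
- **Tan tray:** I hooked the shut fingertips behind its lip and drew it out at up to 0.035 m/s. It met its stop after 108.6 mm by my measure, at about 20 N. That is about 1 mm short of the nominal 110 mm, which fits the roughly 1 mm uncertainty in where I took the lip to be.
- **Vials and other things:** In the last views both vials stand in the tray. The loupe, pot, pen and tweezers look unmoved by eye. The arm is clear of everything.

**Failed check:** My last depth check of the tan tray's front did not work, because the arm hid it from the top camera. That tray's final position rests on the stop force and the wrist and scene pictures.

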